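# Hold a bearing block square in the corner of a locating jig

### The job

Pick up the bearing block with the red bushing and set it flat on the plate of the corner jig, its long sides parallel to the left fence. Push it right home into the corner, so that its base bears on the left fence and on the far fence at once, and finish while still gripping it and pressing it steadily against both fences: do not let go. Leave the block with the blue bushing and the roll of amber tape where they are.

Things in the scene. Friction and masses are not known exactly. Their poses are not given: they have to be found in the camera images.
- red_block_grip (a point): Loose pale aluminium bearing block to use: red bushing and red dot on top. Flange 90 (x) x 56 (y) x 14 mm; on it a central boss 44 (x) x 36 (y) mm, arched top 56 mm above the underside. Bore along y. This point: centre of the boss, 38 mm above the underside. Grip the boss here from above across its 36 mm (y), fingertips above the flange. Same after a half turn.
- blue_block_grip (a point): The same point of the other loose bearing block, equal in shape and size but with a blue bushing and blue dot; it is to be left alone. The two blocks may stand in each other's place.
- jig: Corner jig, fixed to the bench: black plate 150 (x) x 130 (y) x 10 mm with two yellow fences on top, 14 mm wide, 11 mm high above the plate (lower than the block's flange); all of hard slippery plastic (friction about 0.15). Origin: centre of the plate's underside; x points to the far fence, y to the left fence, z up.
- corner (a point): Inner corner of the jig, where the fences' inner faces meet, on the plate's upper face (10 mm above the bench); 61 mm along x, 51 mm along y from the jig's origin, same axes. A seated block's centre line is 45 mm back (-x) and 28 mm back (-y) from here, its underside at this height.
- left_fence: The fence along the jig's +y edge, 150 mm long, running along the jig's x, rigid. Its inner face looks to the jig's -y. Origin at the centre of its underside.
- far_fence: The fence along the jig's +x edge (away from the robot), 111 mm long, running along the jig's y, rigid; a 5 mm gap parts it from the left fence. Its inner face looks to the jig's -x. Origin at the centre of its underside.
- tape: A roll of amber tape, 96 mm across, 15 mm high, lying flat on the bench; leave it alone. Origin at the centre of its underside.
Things that resemble listed ones, but are neither listed nor needed, are in the scene too. There is more than one size of the jig; the job needs the larger.

How it is judged:
At the end, for the whole second after the job is handed in: The red block is flat on the plate (3 mm, 0.05 rad), parallel to the left fence (0.05 rad), within 4 mm of fully seated along both fences, at rest, pressing each fence with over 1.5 N, fingers still holding it (over 2 N), through the last second (contact force between red_block and left_fence above 1.5 N and contact force between red_block and far_fence above 1.5 N and contact force between the fingers and red_block above 2 N and x of red_block_grip in the frame of corner between -0.049 and -0.041 m and y of red_block_grip in the frame of corner between -0.032 and -0.024 m and z of red_block_grip in the frame of corner between 0.035 and 0.041 m and angle between the x axis of red_block_grip and the x axis of corner, either way round below 0.05 rad and angle between red_block_grip's own z axis and vertical below 0.05 rad and linear speed of red_block below 0.01 m/s); the arm keeps its last pose, push and grip.
It fails at once if the block with the blue bushing is moved more than 15 mm (distance of blue_block_grip from where it was at the start of the episode above 0.015 m).
It fails at once if the tape roll is moved more than 15 mm (distance of tape from where it was at the start of the episode above 0.015 m).
It also fails if it takes over 58 s, if anything falls off the work surface, if the arm or the gripper's body presses on something with over 40 N, if the wrist force passes 120 N, or if a joint passes its speed limit or range.

### The arm

A 6-joint arm with a two-finger parallel gripper is mounted at the origin on a cart in front of the work surface, level with it; the furniture and walls round the work are solid. World frame = base frame: x ahead of the robot, y to its left, z up, the work surface at z = 0. Lengths are in m, angles in rad, forces in N, time in s.
With the tool pointing down it reaches from about 0.375 to 0.9 m from the base axis. Payload 3.1 kg.
Tool frame: the origin (TCP) lies at the very end of the fingers, on their centre line; the grasp point (between the pads) lies 19 mm behind it (manip.hold_point_z is the distance from the TCP to the grasp point, in m); y points along the fingers, z is the direction in which the jaws open and shut, and the axes are right-handed (so a half turn about y gives the same grasp; the last joint's range is limited). The gripper opens to 85 mm and grips with 20 to 120 N. Pads are 22 mm wide; open, the fingers measure 114 mm over their backs; the gripper's body (76 mm by 85 mm) begins 54 mm behind the grasp point. The pads swing forward as they close: fully open they stand 13 mm farther back than shut.
Start: joints at [0.955, 0.527, 1.433, -0, 1.181, -0.178], TCP at [0.265, 0.566, 0.231] pointing down, gripper open.
Joint ranges: [-3.08, 3.08], [-0.75, 2.2], [0.22, 2.44], [-1.43, 4.57], [0, 2.65], [-2.85, 2.85]. Speed limits (rad/s): [2.79, 2.79, 3.14, 3.14, 3.14, 3.14].

### API

Orientations are given as a unit quaternion [x, y, z, w].
In Python, from station import manip, eyes, workorder gives the robot as it stands. The module is installed in compiled form; this text tells all that it offers.
- The arm moves only by the shell command python3 -m jog 'ROWS' [OPENING] [FORCE]. ROWS is JSON, a list of rows, each a list of 2 entries, a list of its own where there are three numbers: the shift along the tool's x, y, z in cm, then the turn about the tool's y in rad. A call has 1 to 20 rows; each row is the pose to reach, as a shift and turn from the pose commanded when the call began, along the tool's axes at that moment; what a row does not reach only later rows make up. A row lasts 1/12 s, in which the tool goes at most 41.7 mm and 7.16 degrees, less where a joint would pass 70% of its speed; a pose out of reach is approached as far as the arm can. A call with a gripper value outside its range is refused whole. OPENING is the finger opening in cm, from 0 to 8.54, set as the call begins (- or left out, the last holds). The fingers move at their own pace and stop on an object; FORCE is the grip in N (left out, the last holds). Time passes only in rows, so rows that repeat a pose let the fingers close. It gives the time, the measured TCP pose, the force and the opening at its end, in the units of the state.
- manip.sense(): the state, without advancing time (a new reading comes with each control period).
- eyes.snapshot(name): name is "scene" or "side" or "wrist"; returns a dict with "frame" (384x512x3 uint8, red, green, blue), "vfov" (degrees; the focal length in pixels is half the picture's height over the tangent of half this angle, whatever the lens; pixels are square), "cx", "cy" (the principal point, pixels), "k1" (the pictures are not rectified: a ray, as slopes to the right and down, at radius r is drawn at 1 + k1 r^2 times it, then the intrinsics apply), "rvec" (rotation vector, rad) and "tvec" (3), from world to camera coordinates, as OpenCV has them. Camera axes: x right, y down, z forward; pixel columns grow to the right and rows downward; lengths in m; the calibration is good to about 2 mm. A picture is of the moment at which its call begins. There is no depth.
- workorder.sign_off(): hands the job in, once; it reports no verdict.
The state is a dict: "t": time; "q": joint angles; "qd": joint speeds; "tau": joint torques, N m; "tcp_pos": TCP position; "tool_rot": TCP orientation; "force": force on the tool from outside, world axes, zero at the start; "ft_torque": the same for the moment, N m; "finger_gap": opening from 0.0 (shut) to 1.0 (fully open).
Only numpy, scipy, OpenCV 4.12 (cv2) and the standard library are available. Lean on these libraries where they do the work, as an engineer would, in place of code of your own. Each camera call takes 0.05 s, during which the arm holds its last target. There are 200 camera calls.

## Working session

There is one attempt and no reset: what is moved stays moved. The work goes in short steps, Python scripts to look and compute and a shell command to move; the robot and the scene stay as the last step left them, time stands still between calls to the robot, and variables do not carry over. Pictures are saved under pics/ and viewed, about 8 in all and at most 12, crops included, and the job is handed in when it is done.

```bash
mkdir -p pics
cat > h.py <<'E'
import numpy as np, cv2
from station import manip, eyes, workorder
from scipy.spatial.transform import Rotation as R
def snap(n):
    s=eyes.snapshot(n); return s
def ray(s,uv):
    f=192/np.tan(np.radians(s['vfov'])/2)
    uv=np.atleast_2d(np.array(uv,float)); d=np.c_[(uv[:,0]-s['cx'])/f,(uv[:,1]-s['cy'])/f]
    u=d.copy()
    for _ in range(20): u=d/(1+s['k1']*(u**2).sum(1,keepdims=True))
    M=cv2.Rodrigues(np.array(s['rvec'],float))[0]; t=np.array(s['tvec'],float).ravel()
    return -M.T@t, np.c_[u,np.ones(len(u))]@M
def onplane(s,uv,z):
    c,d=ray(s,uv); return c+d*((z-c[2])/d[:,2])[:,None]
def proj(s,P):
    f=192/np.tan(np.radians(s['vfov'])/2)
    M=cv2.Rodrigues(np.array(s['rvec'],float))[0]; t=np.array(s['tvec'],float).ravel()
    p=np.atleast_2d(P)@M.T+t; u=p[:,:2]/p[:,2:]; u=u*(1+s['k1']*(u**2).sum(1,keepdims=True))
    return u*f+[s['cx'],s['cy']]
E
python3 - <<'E'
from h import *
import pickle
st=manip.sense(); print({k:np.round(v,3) for k,v in st.items()}, manip.hold_point_z)
print(R.from_quat(st['tool_rot']).as_matrix().round(3))
S={n:snap(n) for n in ['scene','side','wrist']}
pickle.dump(S,open('s0.pkl','wb'))
for n,s in S.items():
    c,_=ray(s,[[256,192]]); print(n,c.round(3),s['vfov'],s['k1'],onplane(s,[[256,192]],0).round(3))
a=S['scene']['frame'][...,::-1];b=S['side']['frame'][...,::-1]
cv2.imwrite('pics/a.png',cv2.resize(a,(800,600),interpolation=cv2.INTER_CUBIC));cv2.imwrite('pics/b.png',cv2.resize(b,(800,600),interpolation=cv2.INTER_CUBIC))
E
```

```text
{'t': np.float64(0.0), 'q': array([ 0.955,  0.529,  1.434,  0.   ,  1.181, -0.179]), 'qd': array([ 0.   ,  0.   ,  0.001, -0.   , -0.001,  0.001]), 'tau': array([-1.0000e-03, -4.4235e+01, -1.7802e+01, -0.0000e+00,  8.0000e-03,
        0.0000e+00]), 'tcp_pos': array([0.264, 0.565, 0.23 ]), 'tool_rot': array([ 0.691, -0.154,  0.153, -0.689]), 'force': array([-0.195,  0.073,  0.019]), 'ft_torque': array([ 0.001, -0.088, -0.01 ]), 'finger_gap': np.float64(1.003)} 0.0187
[[ 0.906 -0.001  0.424]
 [-0.424 -0.002  0.906]
 [-0.    -1.    -0.002]]
scene [ 0.027 -0.082  0.655] 52.321303058202986 -0.10979335028224446 [[0.617 0.272 0.   ]]
side [ 0.213 -0.389  0.488] 50.69697894050723 -0.06946962950686736 [[0.598 0.34  0.   ]]
wrist [0.194 0.599 0.374] 59.61990141602715 -0.0699577098458077 [[0.298 0.556 0.   ]]
```

View pics/a.png

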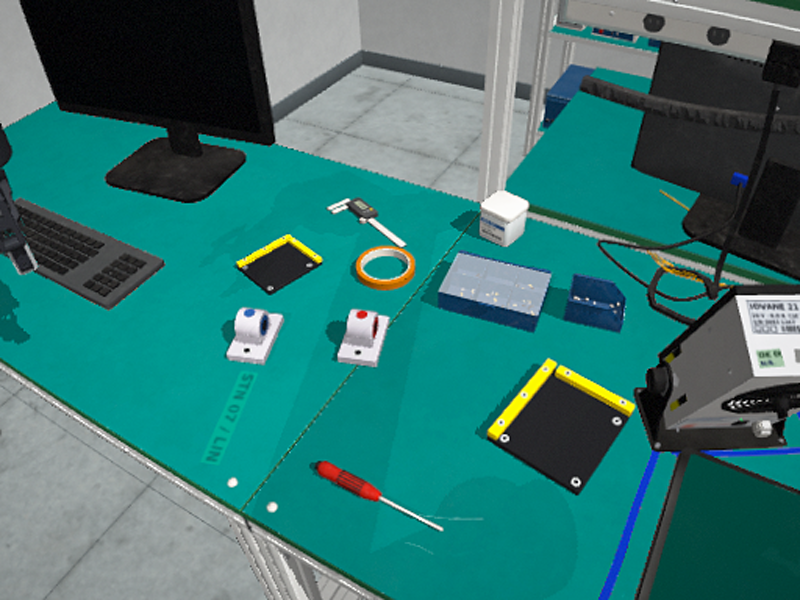

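View pics/b.png

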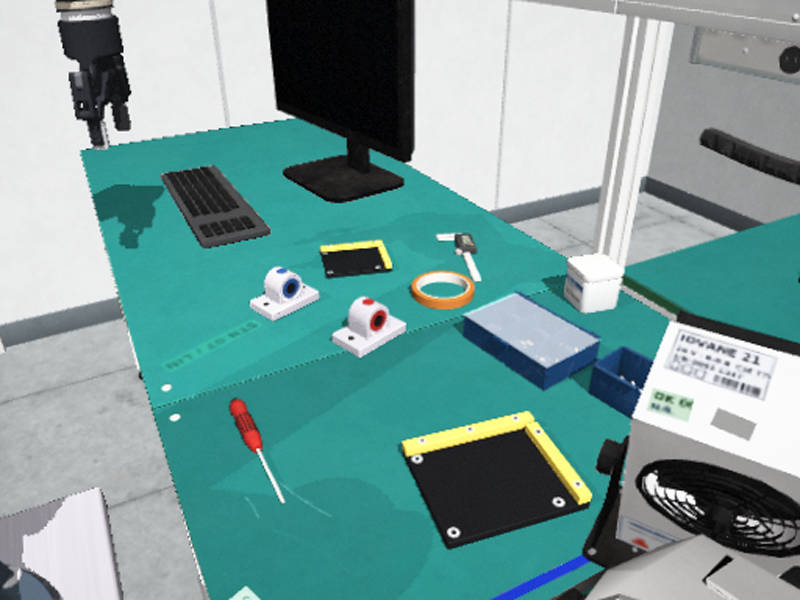

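The scene view (800x600) shows two candidate blocks: blue dot at (250,313) and red dot at (363,314). The red one fits. There are also two jigs: a small one at (280,262) and a large one at (565,425), which is the one the job needs. I'll measure both targets and confirm with a crop.

Run:
```python
from h import *
import pickle
S=pickle.load(open('s0.pkl','rb'))
crops=[]
D={}
for n,bl,jg in [('scene',(232,214),(360,272)),('side',(236,206),(318,306))]:
    s=S[n]; f=s['frame']; hsv=cv2.cvtColor(f,cv2.COLOR_RGB2HSV)
    # red dot & red comps near block
    m=(((hsv[...,0]<8)|(hsv[...,0]>172))&(hsv[...,1]>150)&(hsv[...,2]>90)).astype(np.uint8)
    k,l,st,c=cv2.connectedComponentsWithStats(m)
    for i in range(1,k):
        if st[i,4]>8 and np.hypot(*(c[i]-bl))<40: print(n,'red',st[i],c[i].round(1))
    y=((hsv[...,0]>20)&(hsv[...,0]<34)&(hsv[...,1]>150)&(hsv[...,2]>90)).astype(np.uint8)
    k,l,st,c=cv2.connectedComponentsWithStats(y)
    for i in range(1,k):
        if st[i,4]>60:
            print(n,'yel',st[i],c[i].round(1))
            cn=max(cv2.findContours((l==i).astype(np.uint8),0,2)[0],key=cv2.contourArea)
            ap=cv2.approxPolyDP(cn,2,True)[:,0]
            for p,q in zip(ap,onplane(s,ap,.021).round(3)): print('   ',p,q[:2])
    x,yy=bl; a=f[yy-42:yy+33,x-80:x+20] if n=='scene' else f[yy-42:yy+33,x-80:x+20]
    x,yy=jg; b=f[yy-56:yy+56,x-75:x+75] if n=='scene' else f[yy-56:yy+56,x-75:x+75]
    crops.append(cv2.resize(a,(400,300),interpolation=cv2.INTER_CUBIC)); crops.append(cv2.resize(b,(400,300),interpolation=cv2.INTER_CUBIC))
cv2.imwrite('pics/c.png',np.vstack([np.hstack(crops[:2]),np.hstack(crops[2:])])[...,::-1])
```

```text
scene red [229 199   6   5  23] [231.3 200.8]
scene yel [152 150  54  22 264] [179.  160.3]
    [205 165] [0.623 0.425]
    [201 165] [0.619 0.434]
    [199 160] [0.633 0.45 ]
    [190 154] [0.642 0.487]
    [187 155] [0.635 0.491]
    [183 150] [0.647 0.514]
    [157 167] [0.559 0.53 ]
    [152 167] [0.552 0.542]
    [152 170] [0.543 0.534]
    [183 154] [0.633 0.503]
    [204 168] [0.612 0.42 ]
scene yel [312 230  44  52 466] [333.5 255.7]
    [354 231] [0.593 0.017]
    [350 230] [0.591 0.025]
    [312 275] [0.448 0.05 ]
    [313 279] [0.44  0.045]
    [317 281] [0.44  0.036]
    [353 238] [0.573 0.012]
scene yel [355 234  51  33 423] [380.2 249.7]
    [356 236] [0.582 0.009]
    [356 241] [0.569 0.004]
    [403 265] [ 0.554 -0.1  ]
    [405 259] [ 0.571 -0.1  ]
    [401 256] [ 0.574 -0.09 ]
    [399 260] [ 0.563 -0.089]
    [395 257] [ 0.566 -0.08 ]
    [397 254] [ 0.576 -0.082]
    [365 237] [ 0.588 -0.009]
    [363 241] [ 0.576 -0.009]
    [360 238] [ 0.58  -0.001]
    [363 236] [ 0.589 -0.005]
    [359 234] [0.59  0.005]
side red [233 192   6   3  14] [235.5 192.7]
side red [237 199  10  12  55] [241.2 204.5]
side yel [268 272 105  51 277] [339.3 293.3]
    [372 322] [ 0.555 -0.106]
    [336 272] [0.575 0.008]
    [268 290] [0.453 0.026]
    [335 273] [0.572 0.006]
    [364 315] [ 0.553 -0.09 ]
```

View pics/c.png

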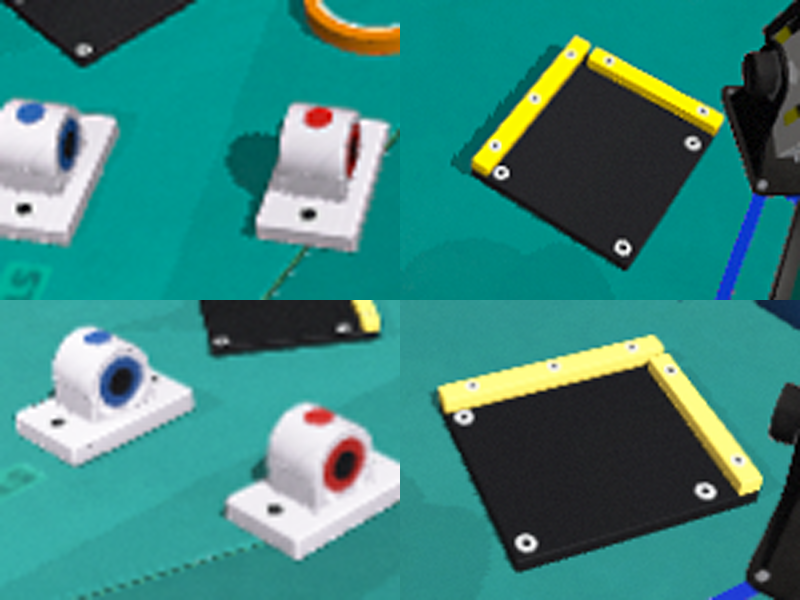

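The crops confirm it: the right-hand block has the red dot (crop 318,117 in scene, 320,416 in side) and red bushing, and the left one is blue. The large jig's fence screws are clear in both views. I'll triangulate the dots, the flange holes and the screws.

Run:
```python
from h import *
import pickle
S=pickle.load(open('s0.pkl','rb'))
A,B=S['scene'],S['side']
k=np.array([400/150,300/112])
def tri(u,v):
    c1,d1=ray(A,u);c2,d2=ray(B,v);d1,d2=d1[0],d2[0]
    t=np.linalg.lstsq(np.c_[d1,-d2],c2-c1,rcond=None)[0]
    p,q=c1+t[0]*d1,c2+t[1]*d2; return (p+q)/2,np.linalg.norm(p-q)
L=lambda p:np.array([152,172])+np.array(p)/4-.375
L2=lambda p:np.array([156,164])+np.array(p)/4-.375
J=lambda p:np.array([285,216])+np.array(p)/k-.3
J2=lambda p:np.array([243,250])+np.array(p)/k-.3
for nm,u,v in [('reddot',L((318,117)),L2((320,117))),('redhole',L((308,214)),L2((275,209))),('bluedot',L((31,113)),L2((98,38))),('bluehole',L((24,208)),L2((57,122))),
 ('l1',J((95,147)),J2((73,85))),('l2',J((135,98)),J2((154,66))),('l3',J((171,54)),J2((232,47))),('f1',J((209,61)),J2((271,70))),('f2',J((303,111)),J2((339,161))),
 ('r1',J((101,173)),J2((64,117))),('r2',J((223,247)),J2((126,243))),('r3',J((293,143)),J2((305,191)))]:
    p,e=tri(u,v); z=.056 if 'dot' in nm else .014 if 'hole' in nm else .021 if nm[0] in'lf' else .010
    print(nm,p.round(4),'gap',e.round(4),'scene plane',onplane(A,u,z)[0][:2].round(4),'side',onplane(B,v,z)[0][:2].round(4))
# flange top corners scene (z=.014)
e=onplane(A,[L((356,238)),L((390,125)),L((258,228))],.014); print('flange',e.round(4))
e=onplane(B,[L2((298,248)),L2((230,208))],.014); print('flange side',e.round(4))
```

```text
reddot [0.5169 0.2758 0.0548] gap 0.0014 scene plane [0.5168 0.2754] side [0.5151 0.2731]
redhole [0.484  0.2648 0.0138] gap 0.0014 scene plane [0.4847 0.265 ] side [0.4831 0.2639]
bluedot [0.4437 0.4179 0.0545] gap 0.0018 scene plane [0.4437 0.4172] side [0.4419 0.4139]
bluehole [0.4107 0.4058 0.0143] gap 0.0022 scene plane [0.4121 0.4067] side [0.4097 0.405 ]
l1 [0.4648 0.0403 0.0218] gap 0.0006 scene plane [0.465  0.0403] side [0.4656 0.0412]
l2 [0.5189 0.0308 0.0225] gap 0.0011 scene plane [0.5207 0.0312] side [0.5192 0.0317]
l3 [0.573  0.0217 0.0222] gap 0.001 scene plane [0.5747 0.022 ] side [0.5733 0.0225]
f1 [ 0.5817 -0.007   0.0212] gap 0.0003 scene plane [ 0.5821 -0.0069] side [ 0.5817 -0.0069]
f2 [ 0.5679 -0.0863  0.0217] gap 0.0008 scene plane [ 0.5691 -0.0863] side [ 0.568 -0.086]
r1 [0.4529 0.0294 0.0105] gap 0.0007 scene plane [0.4537 0.0296] side [0.4528 0.0296]
r2 [ 0.4361 -0.069   0.0113] gap 0.0012 scene plane [ 0.4376 -0.0689] side [ 0.436  -0.0685]
r3 [ 0.5435 -0.0877  0.0118] gap 0.001 scene plane [ 0.5457 -0.0877] side [ 0.5442 -0.0868]
flange [[0.4825 0.2329 0.014 ]
 [0.5654 0.2602 0.014 ]
 [0.463  0.2835 0.014 ]]
flange side [[0.4788 0.2262 0.014 ]
 [0.4627 0.276  0.014 ]]
```

Everything agrees. Red block: centre (0.516, 0.275), yaw 0.32, top at about 55 mm. Jig: yaw -0.171, corner (0.578, 0.014), so the seated centre is about (0.529, -0.006). Next I'll move above the block.

```bash
python3 -m jog '[[[3,0,-1.4],-0.07],[[6,1,-2.7],-0.14],[[9,2,-4],-0.21],[[12,3,-5.4],-0.28],[[15,4,-6.7],-0.35],[[18,5,-8],-0.42],[[21,6,-9.3],-0.49],[[24,7,-10.7],-0.56],[[27,8,-12],-0.63],[[30,9,-13.3],-0.7],[[33,10,-14.7],-0.74],[[35.1,10.5,-15.6],-0.758],[[35.1,10.5,-15.6],-0.758],[[35.1,10.5,-15.6],-0.758],[[35.1,10.5,-15.6],-0.758]]' 6.5 40
python3 - <<'E'
from h import *
import pickle
s=snap('wrist'); pickle.dump(s,open('w1.pkl','wb'))
st=manip.sense();print(st['t'],st['tcp_pos'].round(4) if hasattr(st['tcp_pos'],'round') else st['tcp_pos'],R.from_quat(st['tool_rot']).as_matrix().round(3),st['q'])
cv2.imwrite('pics/d.png',cv2.resize(s['frame'],(768,576),interpolation=cv2.INTER_CUBIC)[...,::-1])
print(proj(s,[[.516,.2752,.056]])*1.5)
E
```

```text
t: 1.4
tcp_pos: [0.5161, 0.2762, 0.1261]
tool_rot: [-0.698, -0.112, 0.113, 0.698]
force: [0.3, 1.1, -0.7]
finger_gap: 0.76
1.45 [0.5158 0.2766 0.1264] [[ 0.949 -0.001 -0.315]
 [ 0.315  0.     0.949]
 [-0.001 -1.     0.   ]] [ 3.01248071e-01  6.12528750e-01  1.62634176e+00  4.42958947e-04
  9.03321587e-01 -1.59059576e+00]
[[374.79614702 316.03495478]]
```

View pics/d.png

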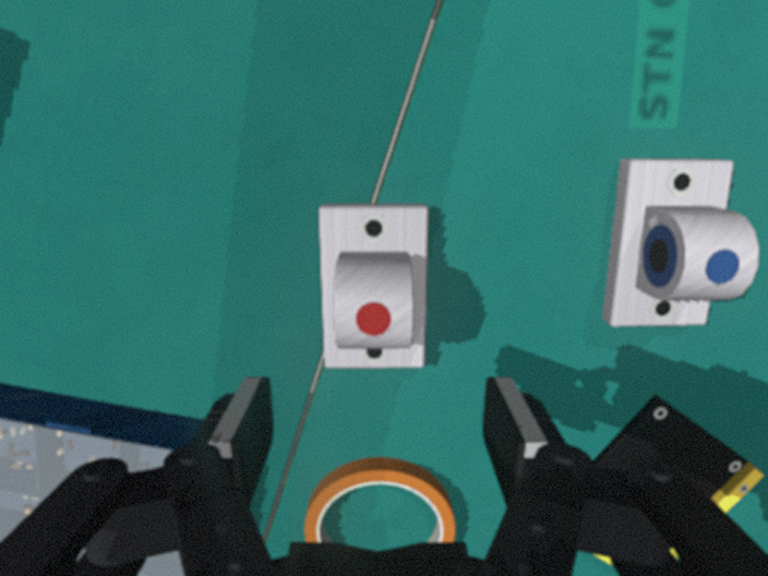

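The red dot is at (373,319) against a predicted (375,316), and the flange sides run straight up the picture, so pose and yaw agree to about 1 mm. I'll descend and grip.

```bash
python3 -m jog '[[[0.1,1.5,-0.1],0],[[0.1,3,-0.15],0],[[0.1,4.5,-0.15],0],[[0.1,6,-0.15],0],[[0.1,7.3,-0.15],0],[[0.1,8.5,-0.15],0],[[0.1,9.3,-0.15],0],[[0.1,9.9,-0.15],0],[[0.1,10.3,-0.15],0],[[0.1,10.5,-0.15],0],[[0.1,10.5,-0.15],0],[[0.1,10.5,-0.15],0]]'
python3 -m jog '[[[0,0,0],0],[[0,0,0],0],[[0,0,0],0],[[0,0,0],0],[[0,0,0],0],[[0,0,0],0],[[0,0,0],0],[[0,0,0],0],[[0,0,0],0],[[0,0,0],0],[[0,0,0],0],[[0,0,0],0]]' 2.5 50
```

```text
t: 2.45
tcp_pos: [0.5185, 0.2749, 0.0217]
tool_rot: [-0.698, -0.113, 0.112, 0.698]
force: [-1.6, 1.2, -0.2]
finger_gap: 0.76
t: 3.45
tcp_pos: [0.5186, 0.2749, 0.0219]
tool_rot: [-0.698, -0.113, 0.112, 0.698]
force: [-0.2, -1.2, 4.9]
finger_gap: 0.417
```

Gap 35.6 mm, so it's gripped on the 36 mm boss. Next I'll lift and carry it to about 12 mm short of both fences, with the yaw matched to the jig.

```bash
python3 -m jog '[[[0,-0.3,0],0],[[0,-0.8,0],0],[[0,-1.6,0],0],[[0,-2.6,0],0],[[0,-3.6,0],0],[[0,-4.6,0],0],[[0,-5.4,0],0],[[0,-5.8,0],0],[[0,-6,0],0],[[0,-6,0],0]]' 0 60
python3 -m jog '[[[-0.2,0,-0.5],0.01],[[-0.5,0,-1.5],0.03],[[-1,0,-3],0.06],[[-1.6,0,-4.8],0.09],[[-2.3,0,-6.8],0.12],[[-3,0,-8.8],0.16],[[-3.7,0,-10.8],0.2],[[-4.4,0,-12.8],0.24],[[-5.1,0,-14.8],0.28],[[-5.8,0,-16.8],0.32],[[-6.5,0,-18.8],0.36],[[-7.2,0,-20.8],0.4],[[-7.9,0,-22.8],0.43],[[-8.5,0,-24.6],0.46],[[-8.9,0,-26],0.475],[[-9.1,0,-27],0.485],[[-9.3,0,-27.6],0.49],[[-9.3,0,-27.6],0.49],[[-9.3,0,-27.6],0.49],[[-9.3,0,-27.6],0.49]]'
python3 - <<'E'
from h import *
import pickle
S={n:snap(n) for n in ['scene','side','wrist']}; pickle.dump(S,open('s2.pkl','wb'))
st=manip.sense();print(R.from_quat(st['tool_rot']).as_matrix().round(4))
a=S['wrist']['frame'];b=S['side']['frame'][170:370,200:400]
cv2.imwrite('pics/e.png',np.hstack([a[:,60:460],cv2.resize(b,(384,384),interpolation=cv2.INTER_CUBIC)])[...,::-1])
E
```

```text
t: 4.28
tcp_pos: [0.5184, 0.2749, 0.082]
tool_rot: [-0.698, -0.113, 0.112, 0.698]
force: [-0.0, -0.5, -3.5]
finger_gap: 0.413
t: 5.95
tcp_pos: [0.5163, -0.0157, 0.0812]
tool_rot: [-0.704, 0.06, -0.06, 0.705]
force: [0.1, 0.8, -4.2]
finger_gap: 0.419
[[ 9.858e-01 -2.000e-04  1.677e-01]
 [-1.677e-01  2.000e-04  9.858e-01]
 [-3.000e-04 -1.000e+00  1.000e-04]]
```

View pics/e.png

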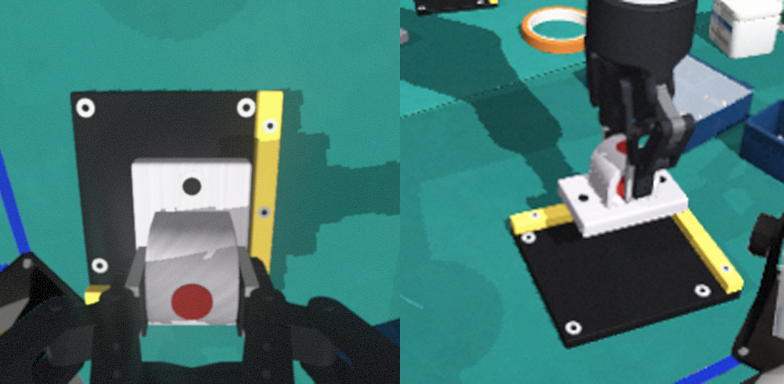

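The block is held level and parallel to the left fence, and short of both fences. I'll lower it gently, keeping an eye on the force.

```bash
python3 -m jog '[[[0,0.4,0],0],[[0,1,0],0],[[0,1.7,0],0],[[0,2.4,0],0],[[0,3,0],0],[[0,3.6,0],0],[[0,4,0],0],[[0,4.3,0],0],[[0,4.5,0],0],[[0,4.6,0],0],[[0,4.6,0],0],[[0,4.6,0],0]]'
python3 -m jog '[[[0,0.1,0],0],[[0,0.15,0],0],[[0,0.2,0],0],[[0,0.2,0],0],[[0,0.2,0],0]]'
python3 -m jog '[[[0,0.05,0],0],[[0,0.1,0],0],[[0,0.1,0],0],[[0,0.1,0],0]]'
```

```text
t: 7.1
tcp_pos: [0.5169, -0.0165, 0.0355]
tool_rot: [0.705, -0.06, 0.06, -0.705]
force: [0.7, 0.5, -3.0]
finger_gap: 0.412
t: 7.52
tcp_pos: [0.5167, -0.0164, 0.0334]
tool_rot: [0.705, -0.06, 0.06, -0.705]
force: [0.3, -0.8, -3.0]
finger_gap: 0.409
t: 7.85
tcp_pos: [0.5167, -0.0164, 0.0323]
tool_rot: [-0.705, 0.06, -0.06, 0.705]
force: [-0.4, -0.1, -4.2]
finger_gap: 0.409
```

```bash
python3 -m jog '[[[0,0.05,0],0],[[0,0.05,0],0],[[0,0.05,0],0]]'
python3 -m jog '[[[0,0.05,0],0],[[0,0.05,0],0],[[0,0.05,0],0]]'
python3 -m jog '[[[0,0.05,0],0],[[0,0.05,0],0],[[0,0.05,0],0]]'
```

```text
t: 8.1
tcp_pos: [0.5168, -0.0164, 0.032]
tool_rot: [0.705, -0.06, 0.06, -0.705]
force: [-1.2, 0.3, -1.9]
finger_gap: 0.413
t: 8.35
tcp_pos: [0.5168, -0.0164, 0.0319]
tool_rot: [0.705, -0.06, 0.06, -0.705]
force: [-2.3, -0.6, 5.4]
finger_gap: 0.412
t: 8.6
tcp_pos: [0.5168, -0.0164, 0.0319]
tool_rot: [0.705, -0.06, 0.06, -0.705]
force: [-1.8, 0.3, 10.8]
finger_gap: 0.41
```

Seated on the plate with light down-force. I'll slide it toward the left fence first, then the far fence.

```bash
python3 -m jog '[[[0,0,0.2],0],[[0,0,0.4],0],[[0,0,0.6],0],[[0,0,0.8],0],[[0,0,0.9],0],[[0,0,1],0],[[0,0,1],0]]'
python3 -m jog '[[[0,0,0.05],0],[[0,0,0.1],0],[[0,0,0.1],0]]'
python3 -m jog '[[[0,0,0.05],0],[[0,0,0.1],0],[[0,0,0.1],0]]'
python3 -m jog '[[[0,0,0.05],0],[[0,0,0.1],0],[[0,0,0.1],0]]'
```

```text
t: 9.18
tcp_pos: [0.52, -0.0073, 0.0319]
tool_rot: [0.705, -0.059, 0.061, -0.704]
force: [-0.2, -1.9, 7.9]
finger_gap: 0.41
t: 9.43
tcp_pos: [0.5201, -0.0064, 0.0319]
tool_rot: [0.705, -0.059, 0.061, -0.704]
force: [-0.7, -2.5, 7.1]
finger_gap: 0.415
t: 9.68
tcp_pos: [0.5203, -0.0054, 0.032]
tool_rot: [0.705, -0.059, 0.061, -0.704]
force: [0.3, -2.6, 6.2]
finger_gap: 0.414
t: 9.93
tcp_pos: [0.5205, -0.0045, 0.0319]
tool_rot: [0.705, -0.059, 0.061, -0.704]
force: [-0.2, -2.9, 8.0]
finger_gap: 0.413
```

```bash
python3 -m jog '[[[0,0,0.05],0],[[0,0,0.1],0],[[0,0,0.1],0]]'
python3 -m jog '[[[0,0,0.05],0],[[0,0,0.1],0],[[0,0,0.1],0]]'
```

```text
t: 10.18
tcp_pos: [0.5205, -0.0044, 0.032]
tool_rot: [0.705, -0.058, 0.061, -0.704]
force: [-1.2, -7.3, 6.5]
finger_gap: 0.408
t: 10.43
tcp_pos: [0.5205, -0.0043, 0.032]
tool_rot: [0.706, -0.059, 0.061, -0.703]
force: [-2.2, -11.4, 7.9]
finger_gap: 0.412
```

Left fence contact (TCP stopped, about -10 N in y). Now I'll slide along it toward the far fence.

```bash
python3 -m jog '[[[0.2,0,0],0],[[0.4,0,0],0],[[0.6,0,0],0],[[0.75,0,0],0],[[0.85,0,0],0],[[0.9,0,0],0],[[0.9,0,0],0]]'
python3 -m jog '[[[0.05,0,0],0],[[0.1,0,0],0],[[0.1,0,0],0]]'
python3 -m jog '[[[0.05,0,0],0],[[0.1,0,0],0],[[0.1,0,0],0]]'
python3 -m jog '[[[0.05,0,0],0],[[0.1,0,0],0],[[0.1,0,0],0]]'
```

```text
t: 11.02
tcp_pos: [0.5253, -0.0051, 0.0321]
tool_rot: [0.706, -0.061, 0.058, -0.704]
force: [-10.3, -10.5, 14.6]
finger_gap: 0.411
t: 11.27
tcp_pos: [0.5262, -0.0053, 0.032]
tool_rot: [0.706, -0.061, 0.058, -0.704]
force: [-9.8, -9.9, 14.4]
finger_gap: 0.411
t: 11.52
tcp_pos: [0.5272, -0.0054, 0.032]
tool_rot: [0.706, -0.061, 0.058, -0.704]
force: [-9.3, -10.2, 14.1]
finger_gap: 0.411
t: 11.77
tcp_pos: [0.5282, -0.0056, 0.032]
tool_rot: [0.706, -0.061, 0.058, -0.704]
force: [-9.3, -10.2, 14.5]
finger_gap: 0.413
```

```bash
python3 -m jog '[[[0.05,0,0],0],[[0.1,0,0],0],[[0.1,0,0],0]]'
python3 -m jog '[[[0.05,0,0],0],[[0.1,0,0],0],[[0.1,0,0],0]]'
python3 -m jog '[[[0.05,0,0],0],[[0.1,0,0],0],[[0.1,0,0],0]]'
```

```text
t: 12.02
tcp_pos: [0.5292, -0.0058, 0.032]
tool_rot: [0.706, -0.061, 0.058, -0.704]
force: [-9.5, -10.8, 15.0]
finger_gap: 0.41
t: 12.27
tcp_pos: [0.5302, -0.006, 0.0321]
tool_rot: [0.706, -0.061, 0.058, -0.704]
force: [-9.0, -10.3, 14.2]
finger_gap: 0.417
t: 12.52
tcp_pos: [0.5312, -0.0061, 0.032]
tool_rot: [0.706, -0.061, 0.058, -0.704]
force: [-10.5, -9.6, 13.8]
finger_gap: 0.418
```

Run:
```python
from h import *
import pickle
S={n:snap(n) for n in ['scene','side','wrist']}; pickle.dump(S,open('s3.pkl','wb'))
f=S['scene']['frame'][200:310,290:430];b=S['side']['frame'][220:350,250:390]
cv2.imwrite('pics/f.png',np.vstack([np.hstack([cv2.resize(f,(400,314),interpolation=cv2.INTER_CUBIC),cv2.resize(b,(400,314),interpolation=cv2.INTER_CUBIC)]),np.hstack([S['wrist']['frame'][0:286,60:460]]*2)])[:600,:,::-1])
```

```text
(no output)
```

View pics/f.png

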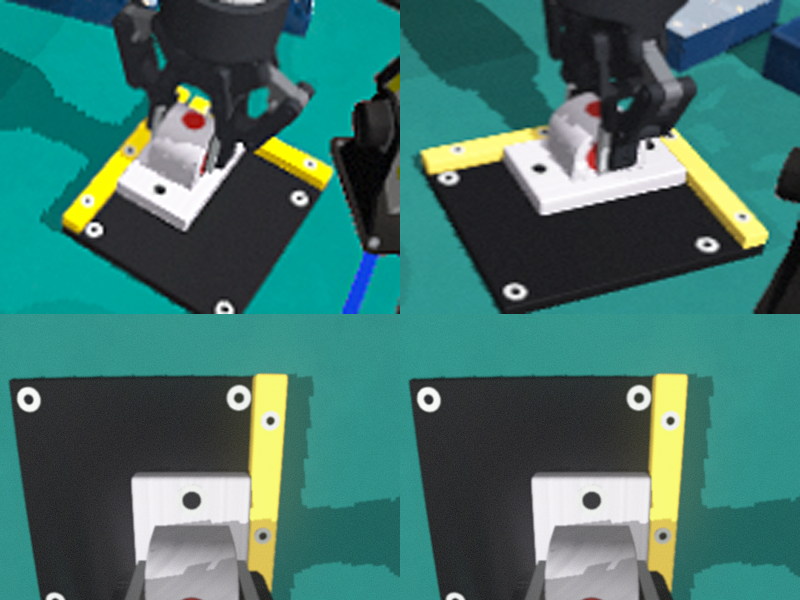

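The block lies flat along the left fence, with the far fence within a few mm (side crop, about (685,180)). I'll continue in 1 mm steps.

```bash
python3 -m jog '[[[0.05,0,0],0],[[0.1,0,0],0],[[0.1,0,0],0]]'
python3 -m jog '[[[0.05,0,0],0],[[0.1,0,0],0],[[0.1,0,0],0]]'
python3 -m jog '[[[0.05,0,0],0],[[0.1,0,0],0],[[0.1,0,0],0]]'
```

```text
t: 12.92
tcp_pos: [0.5321, -0.0063, 0.032]
tool_rot: [0.706, -0.061, 0.058, -0.704]
force: [-9.7, -11.6, 13.9]
finger_gap: 0.414
t: 13.17
tcp_pos: [0.5321, -0.0063, 0.0321]
tool_rot: [0.705, -0.062, 0.057, -0.704]
force: [-11.7, -10.4, 15.7]
finger_gap: 0.409
t: 13.42
tcp_pos: [0.5321, -0.0063, 0.0321]
tool_rot: [0.705, -0.063, 0.056, -0.704]
force: [-13.1, -10.4, 17.3]
finger_gap: 0.414
```

```bash
python3 -m jog '[[[0.05,0,0],0],[[0.1,0,0],0],[[0.15,0,0],0],[[0.2,0,0],0],[[0.2,0,0],0],[[0.2,0,0],0]]'
python3 - <<'E'
from h import *
import pickle
S={n:snap(n) for n in ['scene','side','wrist']}; pickle.dump(S,open('s4.pkl','wb'))
st=manip.sense();print(R.from_quat(st['tool_rot']).as_matrix().round(4),st['force'],st['ft_torque'])
f=S['side']['frame'][240:320,270:390]
cv2.imwrite('pics/g.png',np.vstack([cv2.resize(f,(450,300),interpolation=cv2.INTER_CUBIC),cv2.resize(S['wrist']['frame'][40:240,80:380],(450,300),interpolation=cv2.INTER_CUBIC)])[:,:,::-1])
E
```

```text
t: 13.92
tcp_pos: [0.5322, -0.0063, 0.0322]
tool_rot: [0.705, -0.064, 0.055, -0.704]
force: [-15.5, -10.2, 21.3]
finger_gap: 0.41
[[ 9.857e-01 -1.320e-02  1.679e-01]
 [-1.679e-01 -9.000e-04  9.858e-01]
 [-1.280e-02 -9.999e-01 -3.100e-03]] [-16.22312627 -10.08265388  21.47043772] [-1.68976284  1.94588159 -0.26516475]
```

View pics/g.png

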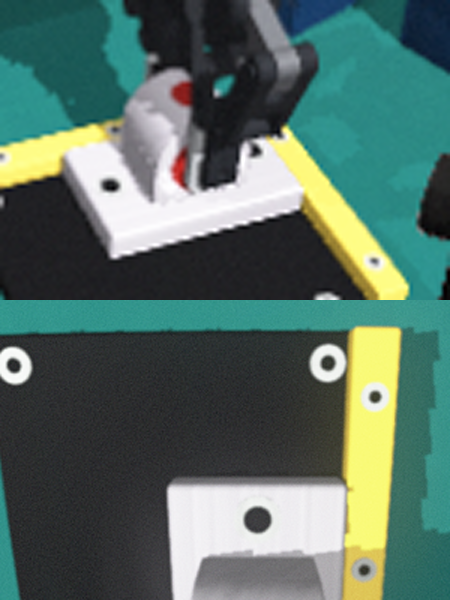

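Seen seated against both fences. I'll hold for a second to confirm it's steady, and cross-check the flange's near corners against the jig.

```bash
python3 -m jog '[[[0,0,0],0],[[0,0,0],0],[[0,0,0],0],[[0,0,0],0],[[0,0,0],0],[[0,0,0],0],[[0,0,0],0],[[0,0,0],0],[[0,0,0],0],[[0,0,0],0],[[0,0,0],0],[[0,0,0],0]]'
python3 - <<'E'
from h import *
import pickle
s=pickle.load(open('s4.pkl','rb'))['wrist']
y=-.171; M=np.array([[np.cos(y),np.sin(y)],[-np.sin(y),np.cos(y)]])
def J(u,z): return (onplane(s,u,z)[:,:2]-[.5783,.0139])@M.T
print('flange near corners (expect x -.090, y -.056/0)',J([[192,161.3],[308.7,161.3]],.024).round(4))
print('hole (expect y -.028)',J([[251.7,185.8]],.024).round(4))
print('fence screw (expect y +.007)',J([[80+375/1.5,40+97/1.5],[80+364/1.5,40+270/1.5]],.021).round(4))
E
```

```text
t: 15.07
tcp_pos: [0.5322, -0.0063, 0.0322]
tool_rot: [0.705, -0.064, 0.055, -0.704]
force: [-16.2, -10.0, 21.0]
finger_gap: 0.412
flange near corners (expect x -.090, y -.056/0) [[-0.0889 -0.0551]
 [-0.089  -0.0011]]
hole (expect y -.028) [[-0.0772 -0.0275]]
fence screw (expect y +.007) [[-0.1145  0.0078]
 [-0.059   0.0079]]
```

All steady and within about 1 mm of seated. Handing in.

```bash
python3 -c "
from station import workorder
print(workorder.sign_off())"
```

```text
the job is handed in; nothing more can be done
None
```

I set the red-bushing block flat on the larger jig's plate and pushed it against the left fence, then the far fence. I handed the job in at about 15 s, still gripping and pressing; the system gives no verdict.

**Last checks, before hand-in:**
- **Hold:** over a one-second hold the tool position did not change. The opening was 35.2 mm on the 36 mm boss.
- **Push:** the wrist force was about 14 N toward the far fence, 12.5 N toward the left fence and 21 N down. Part of this is friction, so the force on each fence is somewhat lower. I judged the far-fence force to be well over 1.5 N: the tool stopped dead there and the force along it rose by about 6 N.
- **Position:** the wrist picture put the flange's near corners within about 1 mm of fully seated along both fences. Its near edge was parallel to the jig, and the tool tilt was about 0.013 rad.

**Disagreement:** the drag while sliding toward the far fence was about 7–8 N, more than the quoted friction of 0.15 would give. The block still moved freely until it stopped at the fence.

**Left alone:** I kept clear of the blue block and the tape, but did not measure their positions again at the end.

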